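Run the hook carrier round the bent rail to its end buffer

ROBOT

A 6-joint arm with a two-finger parallel gripper is mounted at the origin on the work surface. World frame = base frame: x ahead of the robot, y to its left, z up, the work surface at z = 0. Lengths are in m, angles in rad, forces in N, time in s.
With the tool pointing down it reaches from about 0.3 to 0.875 m from the base axis. Payload 6.4 kg.
Tool frame: the origin (TCP) lies midway between the tips of the shut fingers; the grasp point (between the pads) lies 19 mm behind it (bot.grip_depth is the z of the grasp point in the tool frame, in m); z points along the fingers, y is the direction in which the jaws open and shut (so a half turn about z gives the same grasp; the last joint's range is limited). The gripper opens to 88 mm and grips with 3 to 60 N. Pads are 18 mm wide; open, the fingers measure 123 mm over their backs; the gripper's body (75 mm by 187 mm) begins 45 mm behind the grasp point.
Start: joints at [-1.468, 0.181, 1.607, -0, 1.354, -0.206], TCP at [0.175, -0.548, 0.208] pointing down, gripper open.
Joint ranges: [-2.99, 2.99], [-0.89, 2.07], [0.3, 2.58], [-1.14, 4.28], [0, 2.63], [-3.12, 3.12]. Speed limits (rad/s): [2.57, 2.57, 3.01, 3.14, 3.14, 3.14].

INTERFACE

Orientations are given as a unit quaternion [x, y, z, w].
In Python, from workcell import get_obs, vision, ticket, bot gives the robot as it stands. The module is installed in compiled form; this text tells all that it offers.
- The arm moves only by the tool apply_moves, never from a script. Its argument "moves" is a list of rows, each a list of 7 numbers: the gripper's target within -1 to 1 (fully open at 1, half-way at 0, shut at -1), then the shift along the tool's x, y, z each as a share of 0.02 m, from -1 to 1, then the turn, a rotation vector about the tool's x, y, z each as a share of 0.1 rad, from -1 to 1. A call has 1 to 20 rows; each row shifts and turns the commanded pose from where the row before left it, along the tool's axes as they then stand; what a row does not reach is not made up. A row lasts 1/10 s, in which the tool goes at most 50 mm and 8.59 degrees, less where a joint would pass 70% of its speed; a pose out of reach is approached as far as the arm can. A call with a number of a shift or a turn outside -1 to 1 is refused whole. A call with a gripper value outside its range is refused whole. The fingers move at their own pace and stop on an object; "force" is the grip in N (left out, the last holds). Time passes only in rows, so rows that do not move let the fingers close. It gives the time, the measured TCP pose, the force and the opening at its end, in the units of the state.
- get_obs(): the state, without advancing time (a new reading comes with each control period).
- vision.capture(name): name is "side" or "top" or "wrist"; returns a dict with "pixels" (480x640x3 uint8, red, green, blue), "mtx" (3x3 intrinsics, pixels), "world_to_cam" (4x4, takes a point from world to camera coordinates); the wrist camera has in their place "tool_from_camera" (4x4, takes a point from camera to tool coordinates, whose origin is the TCP and whose axes are the flange's). Camera axes: x right, y up, looking along -z (the intrinsics and any distortion apply to the point x, -y, -z); pixel columns grow to the right and rows downward; lengths in m; the calibration is good to about 2 mm. A picture is of the moment at which its call begins: read the wrist's pose just before it. There is no depth.
- ticket.close_job(): hands the job in, once; it reports no verdict.
Trained networks look in the newest picture that a camera, given by its name, has taken for a name from the list of things; names that differ only in an ending like _2 or _b are one class to them, and where a whole thing is asked for, a point or a joint stands for the part that bears it (a point fixed in the world has none). Each returns a list of dicts, best first, with "conf" (0 to 1); they miss things now and then, are a little off and sometimes report something else, mostly with a low value. They report only what shows in the picture. A call takes as long as a camera call. They do not tell look-alikes from the thing itself.
- vision.regions_of(camera, target): "region" (480x640 bool, what is visible of it).
- vision.place_of(camera, target): "centre" ([x, y, z] in m, in world coordinates, good to about 4 mm: a listed point, or the origin of a listed thing).
The state is a dict: "t": time; "q": joint angles; "qvel": joint speeds; "tau": joint torques, N m; "tool_pos": TCP position; "tool_rot": TCP orientation; "contact_force": force on the tool from outside, world axes, zero at the start; "torque": the same for the moment, N m; "grip_width": opening from 0.0 (shut) to 1.0 (fully open).
Only numpy, scipy, OpenCV 4.12 (cv2) and the standard library are available. Lean on these libraries where they do the work, as an engineer would, in place of code of your own. Each camera call takes 0.05 s, during which the arm holds its last target. There are 200 camera calls.

TASK

Slide the hook carrier along the bent steel rail, round the bend, to the far end, and push it up against the sprung sleeve there until the sleeve is fully pressed in; then let go and leave it hanging there. Be gentle: do not force or jam the carrier on the rail (never more than 40 N between the two), and leave the other things on the counter where they are.

Things in the scene. Friction and masses are not known exactly. Their poses are not given: they have to be found in the camera images.
- carrier_fin (a point): Middle of the carrier's upright aluminium grip fin: 30 mm long along the bore, 10 mm thick across it, 48 mm high. Pinch it across the 10 mm from above. The point is 22 to 24 mm below the fin's top and above the collar's top, and 46 mm above the bore's axis. x: along the bore in the direction of travel, y: across the fin, z: up
- carrier_bore (a point): Centre of the carrier's bore, half-way along it, 46 mm below carrier_fin; same axes. Hanging free, the bore's axis is about 2 mm below the rod's axis, so lifting it 2 mm centres it on the rod (play 2 mm all round). A push or twist on the fin wedges the bore on the rod with several times the force felt at the gripper: about 8 N sideways or 0.25 N m is the limit
- carrier: The loose hook carrier (about 220 g, varies): an aluminium collar, 44 mm outside diameter, 28 mm long, drilled through with a 16 mm bore, hanging on the 12 mm rail rod; fin on top, small double steel hook below. Origin and axes as carrier_bore. It starts somewhere on the rail's near leg
- rail: The fixed bent rail: a 12 mm round steel rod, level, axis 140 mm over the counter, both ends turned down to feet. Origin on the counter under the centre of the bend's arc; z up, x along the near leg in the direction of travel, y to the inside of the bend. The near leg runs at y = -70 mm from its post at x = -135 mm to x = 0
- bend_start (a point): Where the near leg ends and the arc begins, on the rod's axis; axes as rail. The arc turns left (to +y). How far it turns differs from rail to rail, anywhere from 43 to 67 degrees; no measured pose gives it: it must be felt or seen
- bend (a point): Centre of the arc, at rod height, 70 mm to the left of bend_start; axes as rail. The rod's centre line follows a circle of 70 mm radius about it, then leaves it tangentially as the straight far leg, 190 mm long to the second post
- buffer (a joint): How far the sprung steel sleeve on the far leg (30 mm across) is pressed in, m: 0 free, 0.006 fully in; spring under 0.3 N, so the carrier's friction keeps it in. Behind it a rubber cushion gives about 1 mm per N for 12 mm, then a rigid stop. The carrier's centre is 100 to 130 mm past the arc's end (differs, not measured) at first touch
- weight: chrome calibration weight, 36 mm across, 55 mm tall, standing near the inside of the rail's bend; origin under its centre
- candle_holder: small pewter candle holder, 64 mm across the foot, 46 mm tall, standing beside the rail; origin under its centre
- bottle_cap: silicone bottle cap, 38 mm across, 18 mm tall; origin under its centre
- phone_stand: clear acrylic phone stand, 90 x 75 mm, about 100 mm tall; origin under its centre
- tape_roll: roll of packing tape lying flat, 96 mm across, 48 mm tall; origin under its centre
- carton: small closed carton 100 x 140 x 60 mm; origin under its centre
- marker: marker pen lying flat, 120 mm long, 14 mm thick; origin under its centre
Not all that is in view belongs to the job. What is meant by the carrier is not black or brown, and is the smaller of those in its own colour.

How it is judged:
On the way:
1. the carrier has come round the bend (y of carrier_bore in the frame of rail above -0.042 m), for 0.1 s.
At the end, for the whole second after the job is handed in: The carrier hangs upright (within 0.25 rad) and at rest on the far leg, let go, keeping the buffer sleeve pressed in by more than 4 of its 6 mm (value of joint buffer above 0.004 m and y of carrier_bore in the frame of rail above 0 m and linear speed of carrier below 0.01 m/s and angle between carrier_bore's own z axis and vertical below 0.25 rad); the robot touches nothing.
It fails at once if the carrier was forced on the rail, sleeve or stop (more than 40 N between the two) (contact force between carrier and rail above 40 N).
It fails at once if another thing on the counter was shifted by more than 20 mm (distance of any of weight, candle_holder, bottle_cap, phone_stand, tape_roll, carton, marker from where it was at the start of the episode above 0.02 m).
It also fails if it takes over 72 s, if anything falls off the work surface, if the arm or the gripper's body presses on something with over 40 N, if the wrist force passes 120 N, or if a joint passes its speed limit or range.

## Working session

There is one attempt and no reset: what is moved stays moved. The work goes in short steps, Python scripts to look and compute and a tool call to move; the robot and the scene stay as the last step left them, time stands still between calls to the robot, and variables do not carry over. Pictures are saved under pics/ and viewed, about 8 in all and at most 12, crops included, and the job is handed in when it is done.

Besides the shell and the picture viewer there is one more tool, called after "Call:" as name(argument=value, ...) on one line, values as JSON. apply_moves: Moves the arm, as the interface text tells. Its arguments: {"type":"object","properties":{"moves":{"type":"array","items":{"type":"array","items":{"type":"number"}}},"force":{"type":"number"}},"required":["moves"]}

```bash
mkdir -p pics
python3 - <<'E'
from workcell import get_obs, vision, ticket, bot
import cv2,numpy as np
s=get_obs();print(s['t'],s['tool_pos'],s['tool_rot'],s['contact_force'],bot.grip_depth)
for c in ['top','side']:
    d=vision.capture(c); cv2.imwrite(f'pics/{c}0.png',d['pixels'][:,:,::-1]); np.savez(f'{c}0.npz',**d)
    for n in ['carrier_fin','carrier_bore','carrier','rail','bend_start','bend','buffer','weight','candle_holder','bottle_cap','phone_stand','tape_roll','carton','marker']:
        try: print(c,n,[(np.round(r['centre'],3).tolist(),round(r['conf'],2)) for r in vision.place_of(c,n)])
        except Exception as e: print(c,n,e)
print(get_obs()['t'])
E
```

```text
0.0 [ 0.17469847 -0.54721047  0.20734053] [ 9.88105131e-01  1.53777496e-01  3.23401264e-05 -8.55296711e-04] [-0.11402639 -0.73909697 -0.12899589] -0.0187
top carrier_fin [([0.596, 0.157, 0.161], 0.88), ([0.525, 0.258, 0.152], 0.73), ([0.366, 0.138, 0.109], 0.58), ([0.476, 0.079, 0.183], 0.56)]
top carrier_bore [([0.527, 0.253, 0.09], 0.78), ([0.603, 0.156, 0.093], 0.76), ([0.589, 0.052, 0.001], 0.66), ([0.374, 0.138, 0.064], 0.62), ([0.474, 0.082, 0.137], 0.53)]
top carrier [([0.526, 0.255, 0.089], 0.86), ([0.602, 0.155, 0.088], 0.78), ([0.476, 0.078, 0.137], 0.77), ([0.477, 0.08, 0.185], 0.67), ([0.371, 0.142, 0.065], 0.66)]
top rail []
top bend_start [([0.482, 0.012, 0.141], 0.88)]
top bend []
top buffer it knows: bend, bend_start, bottle_cap, candle_holder, carrier, carrier_bore, carrier_fin, carton, marker, phone_stand, rail, tape_roll, weight
top weight [([0.485, 0.012, 0.14], 0.25)]
top candle_holder [([0.453, -0.09, 0.002], 0.59)]
top bottle_cap [([0.406, 0.034, 0.001], 0.58), ([0.338, -0.345, 0.0], 0.41)]
top phone_stand [([0.337, -0.348, 0.004], 0.66), ([0.59, 0.052, -0.003]
[... 572 characters left out ...]
018, 0.14], 0.69), ([0.592, 0.056, 0.002], 0.68), ([0.484, 0.022, 0.14], 0.67)]
side bend [([0.554, 0.017, 0.139], 0.7)]
side buffer it knows: bend, bend_start, bottle_cap, candle_holder, carrier, carrier_bore, carrier_fin, carton, marker, phone_stand, rail, tape_roll, weight
side weight [([0.592, 0.057, -0.0], 0.7)]
side candle_holder [([0.457, -0.088, 0.002], 0.88)]
side bottle_cap [([0.407, 0.03, -0.0], 0.61)]
side phone_stand [([0.336, -0.349, -0.001], 0.72), ([0.671, -0.337, 0.002], 0.18)]
side tape_roll [([0.674, -0.334, 0.002], 0.78), ([0.473, 0.074, 0.18], 0.4)]
side carton [([0.684, 0.324, -0.001], 0.55), ([0.473, 0.076, 0.182], 0.15)]
side marker [([0.268, 0.276, 0.001], 0.65)]
1.4
```

View pics/top0.png

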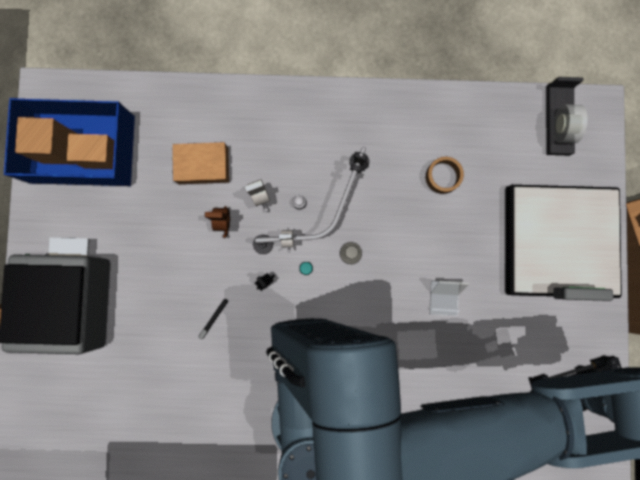

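View pics/side0.png

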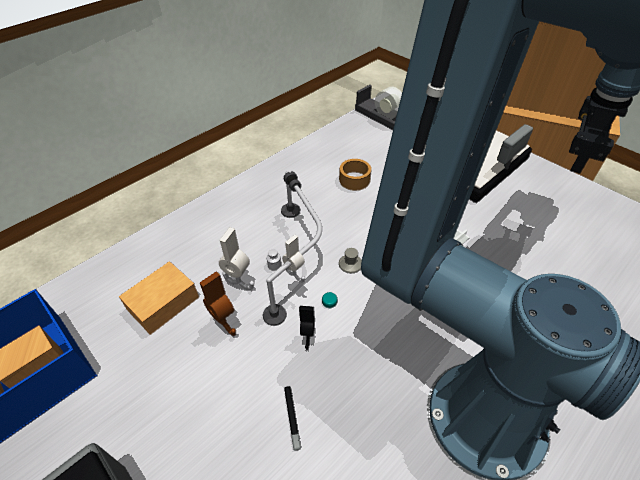

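Candidates for the carrier: aluminium lying at top(258,190), brown at (220,220), black at (265,282), and aluminium on the rail at (288,240). The one on the rail fits, being the smaller of the two aluminium ones and hanging on the near leg. Next I'll confirm it in a crop with the rail model overlaid.

```bash
cat > h.py <<'E'
import numpy as np,cv2
def proj(d,P):
    P=np.atleast_2d(P);T=d['world_to_cam'];K=d['mtx']
    c=P@T[:3,:3].T+T[:3,3]; c=c*[1,-1,-1]
    u=c@K.T; return u[:,:2]/u[:,2:]
def rail(p,s):
    # p: bend_start x,y, heading of travel, turn angle ; s arclength from bend_start -> pts at z .14, heading
    x0,y0,h,a=p; out=[]
    for t in np.atleast_1d(s):
        L=.07*a
        if t<=0: l=(t,0,0)
        elif t<=L: l=(.07*np.sin(t/.07),.07-.07*np.cos(t/.07),t/.07)
        else: l=(.07*np.sin(a)+(t-L)*np.cos(a),.07-.07*np.cos(a)+(t-L)*np.sin(a),a)
        out.append((x0+np.cos(h)*l[0]-np.sin(h)*l[1],y0+np.sin(h)*l[0]+np.cos(h)*l[1],.14,h+l[2]))
    return np.array(out)
E
python3 - <<'E'
from h import *
p=(.483,.016,np.arctan2(-.06,.008),np.radians(55))
s=np.linspace(-.13,.25,20);R=rail(p,s)[:,:3]
ims=[]
for c,(x,y,w,h),k in [('top',(235,140,145,120),4),('side',(190,160,160,170),3.5)]:
    d=np.load(c+'0.npz'); im=cv2.resize(d['pixels'][y:y+h,x:x+w,::-1],None,fx=k,fy=k,interpolation=cv2.INTER_CUBIC)
    for q in proj(d,R): cv2.circle(im,tuple(int(v) for v in (q-[x,y])*k),1,(0,0,255),-1)
    ims.append(im)
cv2.imwrite('pics/a.png',ims[0]);cv2.imwrite('pics/b.png',ims[1])
E
```

```text
(no output)
```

View pics/a.png

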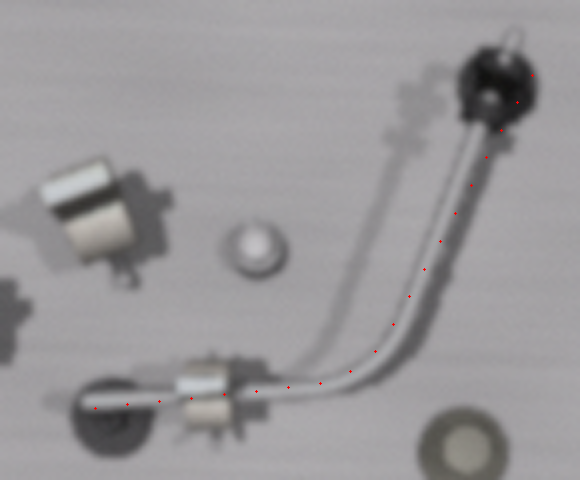

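View pics/b.png

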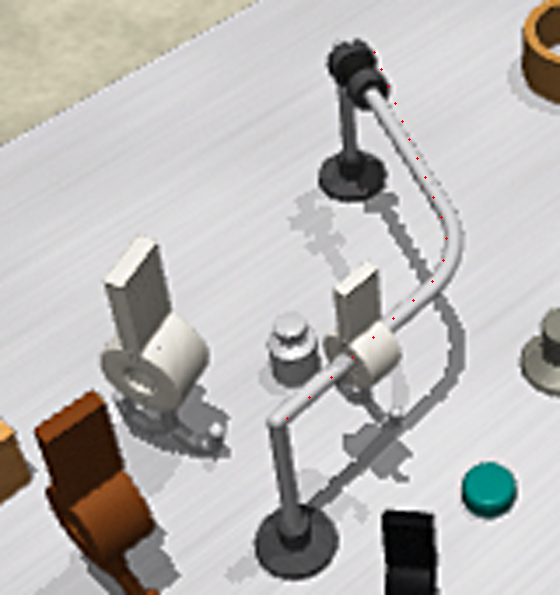

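The crop confirms it: the small aluminium carrier is on the rail, its fin at the top crop (200,385). The sleeve and cushion are black, starting at about top crop (480,126) and side crop (375,95). Next I'll fit the rail to the rod's centreline.

Run:
```python
from h import *
from scipy.optimize import least_squares
D={c:np.load(c+'0.npz') for c in('top','side')}
T=np.array([(90,401),(125,400),(160,397),(260,390),(290,388),(320,384),(350,376),(383,358),(405,332),(418,307),(430,278),(442,240),(452,206),(466,165),(477,132)])/4+[235,140]
S=np.array([(280,421),(310,400),(410,318),(433,293),(449,268),(455,240),(444,208),(430,180),(415,155),(390,115),(376,95)])/3.5+[190,160]
s=np.linspace(-.135,.21,700)
def res(p,cams=('top','side')):
    R=rail(p,s)[:,:3];o=[]
    for c,P in(('top',T),('side',S)):
        if c not in cams: continue
        q=proj(D[c],R); d=P[:,None]-q[None]; i=np.argmin((d**2).sum(-1),1)
        t=np.gradient(q,axis=0); t/=np.linalg.norm(t,axis=1)[:,None]
        dd=d[np.arange(len(P)),i]; o.append(dd[:,0]*t[i,1]-dd[:,1]*t[i,0])
    return np.concatenate(o)
p0=(.483,.016,-1.5,1.)
for cams in(('top','side'),('top',),('side',)):
    r=least_squares(lambda p:np.r_[res(p,cams),(p[1]-.016)/.004*.3],p0,loss='soft_l1',diff_step=1e-3)
    p=r.x;print(cams,np.round(p,4),np.degrees(p[2:]),'rms px',np.sqrt(np.mean(res(p,cams)**2)))
    if len(cams)==2:
        np.save('p.npy',p); R=rail(p,s)
        for c,q in(('top',np.array([479,126])/4+[235,140]),('side',np.array([374,93])/3.5+[190,160])):
            i=np.argmin(((proj(D[c],R[:,:3])-q)**2).sum(1)); print(c,'sleeve front s past arc',s[i]-.07*p[3])
        for c,q in(('top',np.array([85,402])/4+[235,140]),('side',np.array([278,422])/3.5+[190,160])):
            i=np.argmin(((proj(D[c],R[:,:3])-q)**2).sum(1)); print(c,'near end s',s[i])
        for f in((.475,.073),(.476,.079)):
            i=np.argmin(((R[:,:2]-f)**2).sum(1));print('fin s',s[i],R[i])
```

```text
('top', 'side') [ 0.4822  0.0097 -1.4718  1.1458] [-84.3275561   65.64918525] rms px 0.8832737314660668
top sleeve front s past arc 0.12584589178109556
side sleeve front s past arc 0.12633945401285523
top near end s -0.135
side near end s -0.135
fin s -0.0634334763948498 [ 0.47597797  0.07286908  0.14       -1.4717935 ]
fin s -0.06935622317596568 [ 0.47539256  0.07876283  0.14       -1.4717935 ]
('top',) [ 0.4843  0.007  -1.4666  1.1657] [-84.02960303  66.78949352] rms px 0.24642620011538818
('side',) [ 0.4766  0.0168 -1.493   1.1248] [-85.54019691  64.44536182] rms px 0.5061208717897165
```

Call:
apply_moves(moves=[[1, 0.3, -0.3, -0.9, 0, 0, 0], [1, 0.85, -0.9, -0.9, 0, 0, 0], [1, 0.85, -0.9, -0.9, 0, 0, 0], [1, 0.85, -0.9, 0, 0, 0, 0], [1, 0.85, -0.9, 0, 0, 0, 0], [1, 0.85, -0.9, 0, 0, 0, 0], [1, 0.85, -0.9, 0, 0, 0, 0], [1, 0.85, -0.9, 0, 0, 0, 0], [1, 0.85, -0.9, 0, 0, 0, 0], [1, 0.85, -0.9, 0, 0, 0, 0], [1, 0.85, -0.9, 0, 0, 0, 0], [1, 0.85, -0.9, 0, 0, 0, 0], [1, 0.85, -0.9, 0, 0, 0, 0], [1, 0.85, -0.9, 0, 0, 0, 0], [1, 0.85, -0.9, 0, 0, 0, 0], [1, 0.85, -0.9, 0, 0, 0, 0], [1, 0.85, -0.9, 0, 0, 0, 0], [1, 0.85, -0.9, 0, 0, 0, 0], [1, 0.85, -0.9, 0, 0, 0, 0], [1, 0.85, -0.9, 0, 0, 0, 0]], force=6)

```text
t: 3.4
tool_pos: [0.3828, -0.1153, 0.2624]
tool_rot: [0.988, 0.154, 0.0, 0.0]
contact_force: [-0.9, -1.0, 0.5]
grip_width: 0.999
```

Call:
apply_moves(moves=[[1, 0.85, -0.9, 0, 0, 0, 0], [1, 0.85, -0.9, 0, 0, 0, 0], [1, 0.85, -0.9, 0, 0, 0, 0], [1, 0.85, -0.9, 0, 0, 0, 0], [1, 0.85, -0.9, 0, 0, 0, 0], [1, 0.85, -0.9, 0, 0, 0, 0], [1, 0, 0, 0, 0, 0, -1], [1, 0, 0, 0, 0, 0, -1], [1, 0, 0, 0, 0, 0, -1], [1, 0, 0, 0, 0, 0, -1], [1, 0, 0, 0, 0, 0, -1], [1, 0, 0, 0, 0, 0, -1], [1, 0, 0, 0, 0, 0, -1], [1, 0, 0, 0, 0, 0, -1], [1, 0, 0, 0, 0, 0, -1], [1, 0, 0, 0, 0, 0, -1], [1, 0, 0, 0, 0, 0, -1], [1, 0, 0, 0, 0, 0, -1], [1, 0, 0, 0, 0, 0, -1], [1, 0, 0, 0, 0, 0, -0.6]])

```text
t: 5.4
tool_pos: [0.4468, 0.0176, 0.2623]
tool_rot: [0.67, 0.742, 0.0, 0.0]
contact_force: [-0.4, -0.7, -0.6]
grip_width: 0.999
```

Call:
apply_moves(moves=[[1, 0, 0, 0, 0, 0, 0], [1, 0, 0, 0, 0, 0, 0]])

```text
t: 5.6
tool_pos: [0.4468, 0.0176, 0.2623]
tool_rot: [0.672, 0.74, 0.0, 0.0]
contact_force: [0.5, -0.2, 0.6]
grip_width: 0.998
```

```bash
cat >> h.py <<'E'
from scipy.spatial.transform import Rotation as Ro
def wrist():
    from workcell import get_obs,vision
    s=get_obs();d=vision.capture('wrist');M=np.eye(4);M[:3,:3]=Ro.from_quat(s['tool_rot']).as_matrix();M[:3,3]=s['tool_pos']
    d['world_to_cam']=np.linalg.inv(M@d['tool_from_camera']);return s,d
E
python3 - <<'E'
from h import *
from workcell import vision
s,d=wrist(); p=np.load('p.npy')
print(s['tool_pos'],s['t'],np.degrees(2*np.arctan2(s['tool_rot'][1],s['tool_rot'][0])))
for n in('carrier_fin','carrier_bore','bend_start','bend'):print(n,[(np.round(r['centre'],4).tolist(),round(r['conf'],2)) for r in vision.place_of('wrist',n)])
im=d['pixels'][:,:,::-1].copy();np.savez('w1.npz',**d);cv2.imwrite('w1raw.png',im)
for q in proj(d,rail(p,np.linspace(-.13,.25,39))[:,:3]): cv2.circle(im,tuple(int(v) for v in q),2,(0,0,255),-1)
cv2.imwrite('pics/w1.png',im)
E
```

```text
[0.44678436 0.01761224 0.26227821] 5.6 95.51788734750768
carrier_fin [([0.6027, 0.1578, 0.1553], 0.61), ([0.3655, 0.1435, 0.1111], 0.61), ([0.4734, 0.0761, 0.1861], 0.55)]
carrier_bore [([0.476, 0.0733, 0.1355], 0.93), ([0.6024, 0.1598, 0.0923], 0.81), ([0.3698, 0.1435, 0.0724], 0.79), ([0.4566, -0.0859, 0.0039], 0.25)]
bend_start [([0.4798, 0.018, 0.1368], 0.64)]
bend []
```

View pics/w1.png

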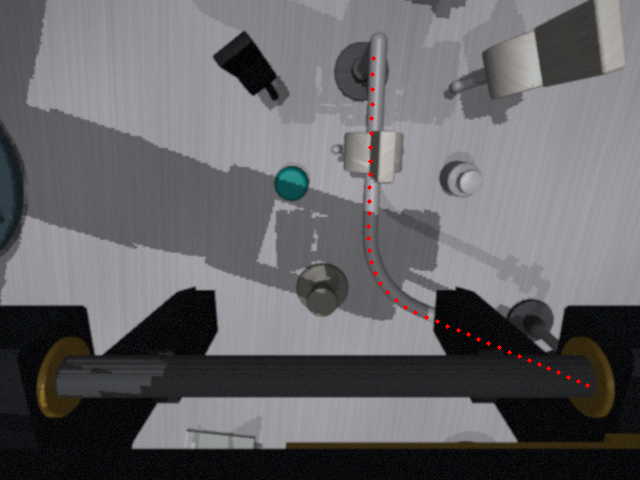

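The wrist view agrees with the rail model to within a few px, and the carrier is at (375,155). I'll refit with wrist points and locate the fin from the outline of its top face.

```bash
cat > fit.py <<'E'
from h import *
from scipy.optimize import least_squares
D={c:np.load(c+'0.npz') for c in('top','side')};D['w']=np.load('w1.npz')
T=np.array([(90,401),(125,400),(160,397),(260,390),(290,388),(320,384),(350,376),(383,358),(405,332),(418,307),(430,278),(442,240),(452,206),(466,165),(477,132)])/4+[235,140]
S=np.array([(280,421),(310,400),(410,318),(433,293),(449,268),(455,240),(444,208),(430,180),(415,155),(390,115),(376,95)])/3.5+[190,160]
W=np.array([(378,45),(377,75),(376,105),(371,195),(370,220),(372,245),(381,270),(395,290),(415,306),(432,314)])
s=np.linspace(-.135,.21,700)
wt={'top':1,'side':1,'w':.35}
# per-camera planar offsets (mm-level) as nuisance
def res(v):
    p=v[:4];o=[]
    for k,(c,P) in enumerate((('top',T),('side',S),('w',W))):
        R=rail(p,s)[:,:3]+np.r_[v[4+2*k:6+2*k],0]
        q=proj(D[c],R); d=P[:,None]-q[None]; i=np.argmin((d**2).sum(-1),1)
        t=np.gradient(q,axis=0); t/=np.linalg.norm(t,axis=1)[:,None]
        dd=d[np.arange(len(P)),i]; o.append(wt[c]*(dd[:,0]*t[i,1]-dd[:,1]*t[i,0]))
    return np.concatenate(o+[v[4:]/.002*.5])
r=least_squares(res,np.r_[np.load('p.npy'),np.zeros(6)],diff_step=1e-3,x_scale=np.r_[.01,.01,.05,.05,np.ones(6)*.002])
v=r.x;p=v[:4];np.save('p.npy',p);print(np.round(p,4),np.degrees(p[2:]),np.round(v[4:],4));print(np.round(r.fun,1))
d=D['w'];im=cv2.imread('w1raw.png')
def box(cx,cy,h,z0,z1,dx=.015,dy=.005):
    R=np.array([[np.cos(h),-np.sin(h)],[np.sin(h),np.cos(h)]])
    c=np.array([(-dx,-dy),(dx,-dy),(dx,dy),(-dx,dy)])@R.T+[cx,cy]
    return [np.c_[c,np.full(4,z)] for z in(z0,z1)]
sf=-.066;f=rail(p,[sf])[0]
print('fin guess',f)
for b,col in zip(box(f[0],f[1],f[3],.161,.208),((0,255,0),(0,0,255))):
    q=proj(d,b);print(np.round(q))
    cv2.polylines(im,[np.round(q*8).astype(int)],True,col,1,shift=3)
for q in proj(d,rail(p,np.linspace(-.13,.25,77))[:,:3]): cv2.circle(im,tuple(int(x) for x in q),1,(255,0,0),-1)
cv2.imwrite('pics/w1b.png',cv2.resize(im[20:330,300:470],None,fx=1.9*1.5,fy=1.9*1.0 and 1.9,interpolation=2) if 0 else cv2.resize(im[110:330,330:530],None,fx=2.7,fy=2.7,interpolation=2))
E
python3 fit.py
```

```text
[ 0.4816  0.0129 -1.479   1.1454] [-84.74299658  65.62490373] [ 0.0013 -0.0026 -0.0033  0.0001  0.002   0.0025]
[-0.  -0.3 -0.1  0.   0.   0.5  0.5 -0.1 -0.3 -0.7 -1.  -0.4  0.2  0.6
  0.9  0.7 -0.4 -1.4 -0.4  0.5  0.8  0.8 -0.2 -0.4 -0.7 -0.4  0.1  0.1
  0.1 -0.5 -0.5  0.2  0.7  0.5 -0.1 -0.3  0.3 -0.7 -0.8  0.   0.5  0.6]
fin guess [ 0.47551557  0.07858934  0.14       -1.47904431]
[[368. 127.]
 [367. 172.]
 [381. 172.]
 [383. 127.]]
[[377. 126.]
 [375. 179.]
 [392. 179.]
 [394. 126.]]
```

View pics/w1b.png

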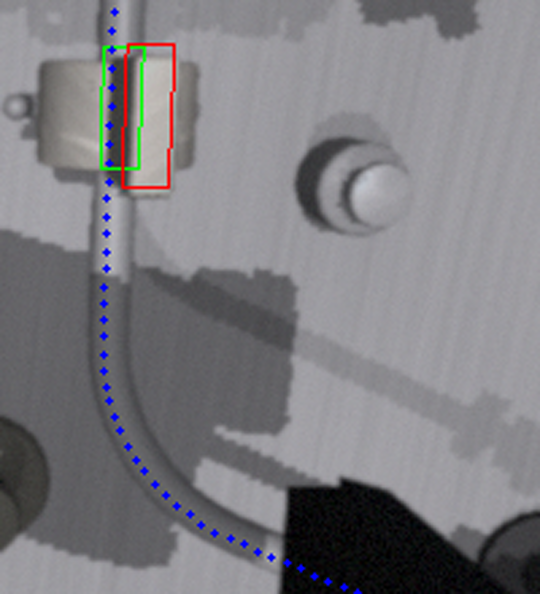

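Call:
apply_moves(moves=[[1, 0.93, 0.58, 0, 0, 0, 0], [1, 0.93, 0.58, 0, 0, 0, 0], [1, 0.93, 0.58, 0, 0, 0, 0], [1, 0, 0, 0.94, 0, 0, 0], [1, 0, 0, 0.94, 0, 0, 0], [0, 0, 0, 0.94, 0, 0, 0], [0, 0, 0, 0.94, 0, 0, 0], [-0.4, 0, 0, 0.94, 0, 0, 0], [-0.4, 0, 0, 0, 0, 0, 0], [-0.4, 0, 0, 0, 0, 0, 0], [-0.5, 0, 0, 0, 0, 0, 0]], force=4)

```text
t: 6.95
tool_pos: [0.4768, 0.0765, 0.1694]
tool_rot: [0.672, 0.741, 0.001, 0.001]
contact_force: [-0.5, 0.3, 0.7]
grip_width: 0.475
```

Run:
```python
from h import *
s,d=wrist();print(s['tool_pos'],s['contact_force'],s['torque'],s['grip_width'])
cv2.imwrite('pics/w2.png',d['pixels'][120:480,150:490,::-1])
```

```text
[0.47679738 0.07647784 0.16942669] [-0.49689648  0.33448301  0.68673801] [-0.04892627 -0.11669341 -0.0292659 ] 0.4747727575778445
```

View pics/w2.png

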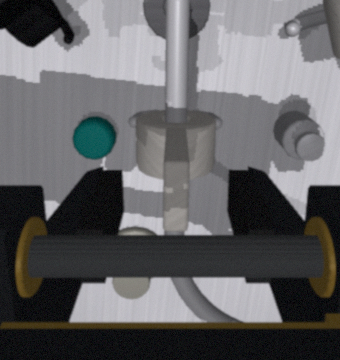

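The fin at (176,200) is centred between the fingers (123 and 230), so I'm closing gently.

Call:
apply_moves(moves=[[-0.7, 0, 0, 0, 0, 0, 0], [-0.7, 0, 0, 0, 0, 0, 0], [-1, 0, 0, 0, 0, 0, 0], [-1, 0, 0, 0, 0, 0, 0], [-1, 0, 0, 0, 0, 0, 0], [-1, 0, 0, 0, 0, 0, 0], [-1, 0, 0, 0, 0, 0, 0]], force=4)

```text
t: 7.7
tool_pos: [0.4762, 0.0766, 0.1684]
tool_rot: [0.672, 0.741, 0.0, 0.0]
contact_force: [0.3, 0.5, 1.8]
grip_width: 0.113
```

```bash
python3 -c "
from workcell import get_obs
s=get_obs();print(s['tool_pos'],s['contact_force'],s['torque'],s['grip_width'])"
```

```text
[0.47618134 0.07655621 0.16843054] [0.32497783 0.46960733 1.78418545] [-0.04667067 -0.19474458  0.00920194] 0.11294359644717158
```

Call:
apply_moves(moves=[[-1, 0, 0, -0.05, 0, 0, 0], [-1, 0, 0, -0.05, 0, 0, 0], [-1, 0, 0, 0, 0, 0, 0]], force=8)

```text
t: 8.0
tool_pos: [0.4756, 0.0766, 0.1699]
tool_rot: [0.672, 0.741, -0.0, -0.0]
contact_force: [0.6, 0.1, -2.2]
grip_width: 0.109
```

Call:
apply_moves(moves=[[-1, -0.1, 0, 0, 0, 0, 0], [-1, -0.2, 0, 0, 0, 0, 0], [-1, -0.2, 0, 0, 0, 0, 0], [-1, -0.2, 0, 0, 0, 0, 0], [-1, -0.2, 0, 0, 0, 0, 0], [-1, -0.1, 0, 0, 0, 0, 0], [-1, 0, 0, 0, 0, 0, 0]])

```text
t: 8.7
tool_pos: [0.478, 0.0563, 0.1702]
tool_rot: [0.672, 0.741, 0.0, 0.0]
contact_force: [-0.2, -0.7, -1.8]
grip_width: 0.111
```

```bash
cat > st.py <<'E'
from workcell import get_obs
import numpy as np
s=get_obs();x,y,z,w=s['tool_rot'];yw=2*np.arctan2(y,x);M=np.array([[np.cos(yw),np.sin(yw),0],[np.sin(yw),-np.cos(yw),0],[0,0,-1]])
f=np.array(s['contact_force']);m=np.array(s['torque'])
print('t',s['t'],'pos',np.round(s['tool_pos'],4),'yaw',round(np.degrees(yw),2),'Ftool',np.round(M@f,2),'Mtool',np.round(M@m,3),'w',round(s['grip_width'],3))
E
python3 st.py
```

```text
t 8.7 pos [0.478  0.0563 0.1702] yaw 95.58 Ftool [-0.65 -0.25  1.76] Mtool [-0.062 -0.078  0.048] w 0.111
```

Call:
apply_moves(moves=[[-1, -0.15, 0, 0, 0, 0, 0], [-1, -0.25, 0, 0, 0, 0, 0], [-1, -0.25, 0, 0, 0, 0, 0], [-1, -0.25, 0, 0, 0, 0, 0], [-1, -0.25, 0, 0, 0, 0, 0], [-1, -0.25, 0, 0, 0, 0, 0], [-1, -0.1, 0, 0, 0, 0, 0], [-1, 0, 0, 0, 0, 0, 0]])

```text
t: 9.5
tool_pos: [0.4809, 0.0264, 0.1702]
tool_rot: [0.672, 0.741, 0.0, 0.0]
contact_force: [0.3, 0.7, -2.5]
grip_width: 0.114
```

```bash
python3 st.py
python3 - <<'E'
from h import *
from workcell import vision
p=np.load('p.npy');from workcell import get_obs
for c in('top','side','wrist'):
    vision.capture(c)
    for n in('bend_start','carrier_bore','carrier_fin'):print(c,n,[(np.round(r['centre'],4).tolist(),round(r['conf'],2)) for r in vision.place_of(c,n) if abs(r['centre'][0]-.48)<.05 and abs(r['centre'][1]-.02)<.06])
E
```

```text
t 9.5 pos [0.4809 0.0264 0.1702] yaw 95.58 Ftool [0.65 0.36 2.5 ] Mtool [-0.129 -0.021 -0.012] w 0.114
top bend_start []
top carrier_bore []
top carrier_fin []
side bend_start [([0.4833, 0.0173, 0.1392], 0.7)]
side carrier_bore [([0.4789, 0.0274, 0.1397], 0.84)]
side carrier_fin [([0.4794, 0.0228, 0.1817], 0.91)]
wrist bend_start []
wrist carrier_bore [([0.4825, 0.0231, 0.1325], 0.59)]
wrist carrier_fin [([0.4775, 0.0255, 0.1865], 0.58)]
```

Call:
apply_moves(moves=[[-1, -0.15, 0, 0, 0, 0, 0], [-1, -0.2, 0, 0, 0, 0, 0], [-1, -0.2, 0, 0, 0, 0, 0], [-1, -0.2, 0.006, 0, 0, 0, -0.57], [-1, -0.2, 0.006, 0, 0, 0, -0.57], [-1, -0.1, 0.002, 0, 0, 0, -0.285], [-1, 0, 0, 0, 0, 0, 0], [-1, 0, 0, 0, 0, 0, 0]])

```text
t: 10.9
tool_pos: [0.4836, 0.0058, 0.1702]
tool_rot: [0.618, 0.786, -0.0, -0.0]
contact_force: [-0.5, 0.5, -3.4]
grip_width: 0.112
```

```bash
python3 st.py
```

```text
t 10.9 pos [0.4836 0.0058 0.1702] yaw 103.71 Ftool [ 0.57 -0.35  3.37] Mtool [-0.143 -0.103 -0.05 ] w 0.112
```

Call:
apply_moves(moves=[[-1, -0.2, 0.006, 0, 0, 0, -0.57], [-1, -0.2, 0.006, 0, 0, 0, -0.57], [-1, -0.2, 0.006, 0, 0, 0, -0.57], [-1, -0.1, 0.002, 0, 0, 0, -0.285], [-1, 0, 0, 0, 0, 0, 0], [-1, 0, 0, 0, 0, 0, 0]])

```text
t: 11.5
tool_pos: [0.4883, -0.0071, 0.1702]
tool_rot: [0.536, 0.844, 0.0, -0.0]
contact_force: [-0.7, 0.0, -1.9]
grip_width: 0.113
```

```bash
python3 st.py
```

```text
t 11.5 pos [ 0.4883 -0.0071  0.1702] yaw 115.14 Ftool [ 0.3  -0.63  1.91] Mtool [-0.095 -0.134 -0.029] w 0.113
```

Call:
apply_moves(moves=[[-1, -0.2, 0.006, 0, 0, 0, -0.57], [-1, -0.2, 0.006, 0, 0, 0, -0.57], [-1, -0.2, 0.006, 0, 0, 0, -0.57], [-1, -0.1, 0.002, 0, 0, 0, -0.285], [-1, 0, 0, 0, 0, 0, 0], [-1, 0, 0, 0, 0, 0, 0]])

```text
t: 12.1
tool_pos: [0.4954, -0.019, 0.1702]
tool_rot: [0.45, 0.893, 0.0, -0.0]
contact_force: [-0.3, 0.4, -1.9]
grip_width: 0.114
```

```bash
python3 st.py
```

```text
t 12.1 pos [ 0.4954 -0.019   0.1702] yaw 126.57 Ftool [ 0.51 -0.01  1.86] Mtool [-0.109 -0.09   0.018] w 0.114
```

Call:
apply_moves(moves=[[-1, -0.2, 0.006, 0, 0, 0, -0.57], [-1, -0.2, 0.006, 0, 0, 0, -0.57], [-1, -0.2, 0.006, 0, 0, 0, -0.57], [-1, -0.1, 0.002, 0, 0, 0, -0.285], [-1, 0, 0, 0, 0, 0, 0], [-1, 0, 0, 0, 0, 0, 0]])

```text
t: 12.7
tool_pos: [0.5048, -0.0293, 0.1702]
tool_rot: [0.358, 0.934, 0.0, -0.0]
contact_force: [0.6, -0.8, -2.4]
grip_width: 0.11
```

```bash
python3 st.py
```

```text
t 12.7 pos [ 0.5048 -0.0293  0.1702] yaw 138.0 Ftool [-1.01 -0.21  2.4 ] Mtool [-0.095 -0.13   0.005] w 0.11
```

Call:
apply_moves(moves=[[-1, -0.2, 0.006, 0, 0, 0, -0.57], [-1, -0.2, 0.006, 0, 0, 0, -0.57], [-1, -0.2, 0.006, 0, 0, 0, -0.57], [-1, -0.1, 0.002, 0, 0, 0, -0.285], [-1, 0, 0, 0, 0, 0, 0], [-1, 0, 0, 0, 0, 0, 0]])

```text
t: 13.3
tool_pos: [0.5161, -0.0376, 0.1702]
tool_rot: [0.264, 0.965, 0.0, -0.0]
contact_force: [-0.0, 0.1, -2.8]
grip_width: 0.111
```

```bash
python3 st.py
python3 - <<'E'
from h import *
from workcell import vision
for c in('top','side','wrist'):
    d=wrist()[1] if c=='wrist' else vision.capture(c)
    np.savez(c+'3.npz',**d)
    for n in('bend_start','carrier_bore','carrier_fin'):print(c,n,[(np.round(r['centre'],4).tolist(),round(r['conf'],2)) for r in vision.place_of(c,n) if r['centre'][1]<.06])
d=np.load('side3.npz');im=d['pixels'][150:290,250:390,::-1].copy();im=cv2.resize(im,None,fx=4,fy=4,interpolation=2)
p=np.load('p.npy')
for q in proj(d,rail(p,np.linspace(-.13,.25,39))[:,:3]): cv2.circle(im,tuple(int(v) for v in (q-[250,150])*4),2,(0,0,255),-1)
cv2.imwrite('pics/s3.png',im)
E
```

```text
t 13.3 pos [ 0.5161 -0.0376  0.1702] yaw 149.42 Ftool [0.1  0.09 2.75] Mtool [-0.126 -0.143 -0.005] w 0.111
top bend_start [([0.4853, 0.011, 0.1389], 0.77)]
top carrier_bore []
top carrier_fin []
side bend_start [([0.4849, 0.0176, 0.1393], 0.81)]
side carrier_bore [([0.5144, -0.0393, 0.1413], 0.94)]
side carrier_fin [([0.5076, -0.0408, 0.1832], 0.85)]
wrist bend_start [([0.4812, 0.0201, 0.1385], 0.9)]
wrist carrier_bore [([0.5157, -0.0411, 0.1372], 0.56)]
wrist carrier_fin [([0.5148, -0.0394, 0.1842], 0.93)]
```

View pics/s3.png

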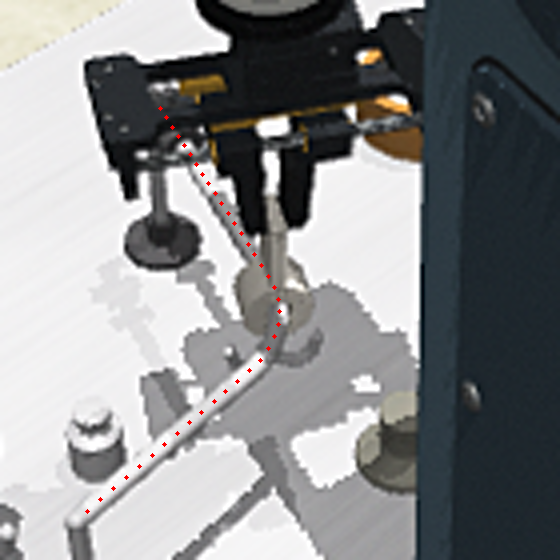

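The carrier is hanging properly on the rod, and the model's far leg follows the rod. Next is the rest of the arc and a short straight stretch.

Call:
apply_moves(moves=[[-1, -0.2, 0.006, 0, 0, 0, -0.57], [-1, -0.2, 0.006, 0, 0, 0, -0.57], [-1, -0.2, 0.006, 0, 0, 0, -0.57], [-1, -0.2, 0.003, 0, 0, 0, -0.29], [-1, 0, 0, 0, 0, 0, 0], [-1, 0, 0, 0, 0, 0, 0]])

```text
t: 14.5
tool_pos: [0.5308, -0.0442, 0.1701]
tool_rot: [0.166, 0.986, 0.0, -0.0]
contact_force: [-0.2, 0.7, -1.9]
grip_width: 0.109
```

```bash
python3 st.py
```

```text
t 14.5 pos [ 0.5308 -0.0442  0.1701] yaw 160.9 Ftool [0.39 0.63 1.89] Mtool [-0.07  -0.173  0.022] w 0.109
```

Call:
apply_moves(moves=[[-1, -0.15, 0, 0, 0, 0, 0], [-1, -0.2, 0, 0, 0, 0, 0], [-1, -0.15, 0, 0, 0, 0, 0], [-1, 0, 0, 0, 0, 0, 0], [-1, 0, 0, 0, 0, 0, 0]])

```text
t: 15.0
tool_pos: [0.5403, -0.0475, 0.1701]
tool_rot: [0.165, 0.986, 0.0, -0.0]
contact_force: [0.5, -1.0, -2.2]
grip_width: 0.117
```

```bash
python3 st.py
```

```text
t 15.0 pos [ 0.5403 -0.0475  0.1701] yaw 160.95 Ftool [-0.82 -0.79  2.25] Mtool [-0.037 -0.141  0.039] w 0.117
```

Call:
apply_moves(moves=[[-1, -0.15, 0, 0, 0, 0, 0], [-1, -0.2, 0, 0, 0, 0, 0], [-1, -0.2, 0, 0, 0, 0, 0], [-1, -0.15, 0, 0, 0, 0, 0], [-1, -0.05, 0, 0, 0, 0, 0], [-1, 0, 0, 0, 0, 0, 0], [-1, 0, 0, 0, 0, 0, 0]])

```text
t: 15.7
tool_pos: [0.5545, -0.0524, 0.1702]
tool_rot: [0.165, 0.986, 0.0, -0.0]
contact_force: [-0.5, 1.1, -2.3]
grip_width: 0.113
```

```bash
python3 st.py
python3 - <<'E'
from h import *
from workcell import get_obs
p=np.load('p.npy');s=np.linspace(0,.25,2501);R=rail(p,s);t=get_obs()['tool_pos']
i=np.argmin(((R[:,:2]-t[:2])**2).sum(1));d=t[:2]-R[i,:2];h=R[i,3];print('past arc',s[i]-.07*p[3],'left of model',-d[0]*np.sin(h)+d[1]*np.cos(h),np.degrees(h))
E
```

```text
t 15.7 pos [ 0.5545 -0.0524  0.1702] yaw 160.96 Ftool [0.87 0.91 2.34] Mtool [-0.067 -0.145  0.015] w 0.113
past arc 0.026524055105059438 left of model 0.003348756846351514 -19.118092855166086
```

Call:
apply_moves(moves=[[-1, -0.15, 0, 0, 0, 0, 0], [-1, -0.2, 0, 0, 0, 0, 0], [-1, -0.2, 0, 0, 0, 0, 0], [-1, -0.2, 0, 0, 0, 0, 0], [-1, -0.2, 0, 0, 0, 0, 0], [-1, -0.05, 0, 0, 0, 0, 0], [-1, 0, 0, 0, 0, 0, 0], [-1, 0, 0, 0, 0, 0, 0]])

```text
t: 16.5
tool_pos: [0.5733, -0.0589, 0.1701]
tool_rot: [0.165, 0.986, 0.0, -0.0]
contact_force: [0.3, 0.5, -1.9]
grip_width: 0.115
```

```bash
python3 st.py
python3 - <<'E'
from h import *
from workcell import vision
for c in('top','side'):
    d=vision.capture(c);np.savez(c+'4.npz',**d)
    for n in('carrier_bore','carrier_fin'):print(c,n,[(np.round(r['centre'],4).tolist(),round(r['conf'],2)) for r in vision.place_of(c,n) if r['centre'][1]<.06])
d=np.load('side4.npz');cv2.imwrite('pics/s4.png',cv2.resize(d['pixels'][150:270,260:400,::-1],None,fx=5,fy=5,interpolation=2))
E
```

```text
t 16.5 pos [ 0.5733 -0.0589  0.1701] yaw 160.96 Ftool [-0.14  0.55  1.87] Mtool [-0.092 -0.17  -0.042] w 0.115
top carrier_bore [([0.5733, -0.0532, 0.1405], 0.46)]
top carrier_fin [([0.5696, -0.0567, 0.1882], 0.49)]
side carrier_bore [([0.5704, -0.0592, 0.1394], 0.56)]
side carrier_fin [([0.5698, -0.0624, 0.1832], 0.59)]
```

View pics/s4.png

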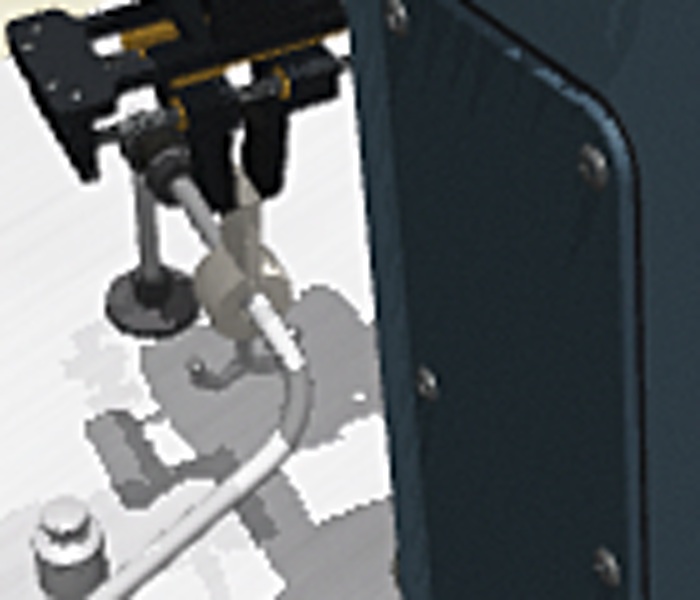

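Call:
apply_moves(moves=[[-1, -0.15, 0, 0, 0, 0, 0], [-1, -0.2, 0, 0, 0, 0, 0], [-1, -0.2, 0, 0, 0, 0, 0], [-1, -0.2, 0, 0, 0, 0, 0], [-1, -0.2, 0, 0, 0, 0, 0], [-1, -0.05, 0, 0, 0, 0, 0], [-1, 0, 0, 0, 0, 0, 0]])

```text
t: 17.5
tool_pos: [0.5924, -0.0655, 0.1701]
tool_rot: [0.165, 0.986, 0.0, -0.0]
contact_force: [0.4, -0.9, -2.8]
grip_width: 0.11
```

```bash
python3 st.py
```

```text
t 17.5 pos [ 0.5924 -0.0655  0.1701] yaw 160.96 Ftool [-0.67 -0.76  2.81] Mtool [-0.122 -0.167  0.044] w 0.11
```

Call:
apply_moves(moves=[[-1, -0.15, 0, 0, 0, 0, 0], [-1, -0.2, 0, 0, 0, 0, 0], [-1, -0.2, 0, 0, 0, 0, 0], [-1, -0.2, 0, 0, 0, 0, 0], [-1, -0.05, 0, 0, 0, 0, 0], [-1, 0, 0, 0, 0, 0, 0], [-1, 0, 0, 0, 0, 0, 0]])

```text
t: 18.2
tool_pos: [0.6073, -0.0706, 0.1701]
tool_rot: [0.165, 0.986, 0.0, -0.0]
contact_force: [0.1, -0.1, -2.0]
grip_width: 0.111
```

```bash
python3 st.py
```

```text
t 18.2 pos [ 0.6073 -0.0706  0.1701] yaw 160.96 Ftool [-0.08 -0.07  2.05] Mtool [-0.061 -0.148  0.   ] w 0.111
```

Call:
apply_moves(moves=[[-1, -0.15, 0, 0, 0, 0, 0], [-1, -0.2, 0, 0, 0, 0, 0], [-1, -0.2, 0, 0, 0, 0, 0], [-1, -0.1, 0, 0, 0, 0, 0], [-1, 0, 0, 0, 0, 0, 0], [-1, 0, 0, 0, 0, 0, 0]], force=12)

```text
t: 18.8
tool_pos: [0.6197, -0.0749, 0.1701]
tool_rot: [0.165, 0.986, -0.0, -0.0]
contact_force: [-0.1, -0.0, -2.2]
grip_width: 0.113
```

```bash
python3 st.py
```

```text
t 18.8 pos [ 0.6197 -0.0749  0.1701] yaw 160.96 Ftool [ 0.07 -0.07  2.19] Mtool [-0.051 -0.112 -0.009] w 0.113
```

Call:
apply_moves(moves=[[-1, -0.1, 0, 0, 0, 0, 0], [-1, -0.1, 0, 0, 0, 0, 0], [-1, -0.1, 0, 0, 0, 0, 0], [-1, -0.1, 0, 0, 0, 0, 0], [-1, 0, 0, 0, 0, 0, 0], [-1, 0, 0, 0, 0, 0, 0]])

```text
t: 19.4
tool_pos: [0.6273, -0.0775, 0.1702]
tool_rot: [0.165, 0.986, 0.0, -0.0]
contact_force: [0.0, -0.6, -1.3]
grip_width: 0.108
```

```bash
python3 st.py
```

```text
t 19.4 pos [ 0.6273 -0.0775  0.1702] yaw 160.96 Ftool [-0.21 -0.58  1.34] Mtool [ 0.012 -0.131  0.002] w 0.108
```

Call:
apply_moves(moves=[[-1, -0.1, 0, 0, 0, 0, 0], [-1, -0.1, 0, 0, 0, 0, 0], [-1, -0.05, 0, 0, 0, 0, 0], [-1, 0, 0, 0, 0, 0, 0], [-1, 0, 0, 0, 0, 0, 0]])

```text
t: 19.9
tool_pos: [0.6321, -0.0792, 0.1702]
tool_rot: [0.165, 0.986, -0.0, 0.0]
contact_force: [0.4, -0.0, -1.8]
grip_width: 0.111
```

```bash
python3 st.py
```

```text
t 19.9 pos [ 0.6321 -0.0792  0.1702] yaw 160.96 Ftool [-0.38  0.11  1.77] Mtool [-0.021 -0.147 -0.038] w 0.111
```

Call:
apply_moves(moves=[[-1, -0.1, 0, 0, 0, 0, 0], [-1, -0.1, 0, 0, 0, 0, 0], [-1, 0, 0, 0, 0, 0, 0], [-1, 0, 0, 0, 0, 0, 0]])

```text
t: 20.3
tool_pos: [0.6359, -0.0805, 0.1702]
tool_rot: [0.165, 0.986, -0.0, 0.0]
contact_force: [-0.5, -0.9, -1.5]
grip_width: 0.113
```

```bash
python3 st.py
python3 - <<'E'
from h import *
from workcell import vision
d=vision.capture('side');im=d['pixels'][150:250,260:380,::-1];cv2.imwrite('pics/s5.png',cv2.resize(im,None,fx=6,fy=6,interpolation=2))
E
```

```text
t 20.3 pos [ 0.6359 -0.0805  0.1702] yaw 160.96 Ftool [ 0.19 -1.02  1.53] Mtool [-0.015 -0.087  0.025] w 0.113
```

View pics/s5.png

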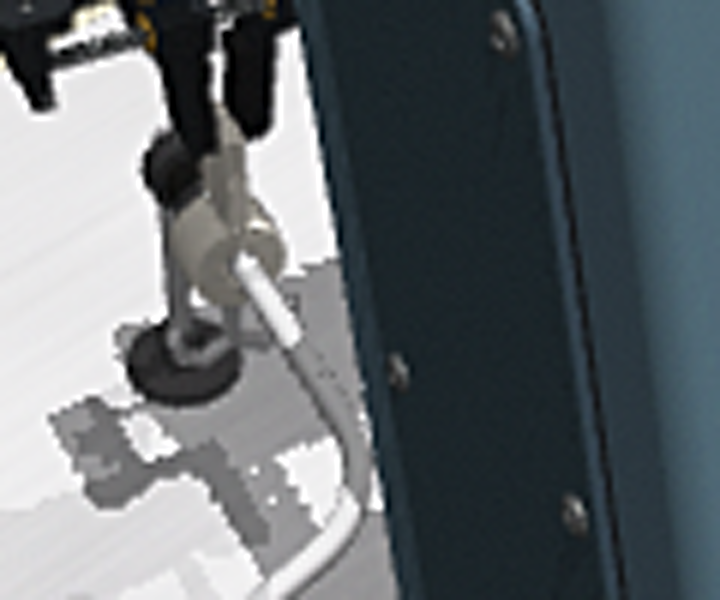

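Call:
apply_moves(moves=[[-1, -0.1, 0, 0, 0, 0, 0], [-1, -0.05, 0, 0, 0, 0, 0], [-1, 0, 0, 0, 0, 0, 0], [-1, 0, 0, 0, 0, 0, 0]])

```text
t: 20.75
tool_pos: [0.6387, -0.0815, 0.1702]
tool_rot: [0.165, 0.986, 0.0, 0.0]
contact_force: [-0.1, -0.5, -2.1]
grip_width: 0.108
```

```bash
python3 st.py
```

```text
t 20.75 pos [ 0.6387 -0.0815  0.1702] yaw 160.96 Ftool [-0.08 -0.49  2.09] Mtool [-0.007 -0.2   -0.032] w 0.108
```

Call:
apply_moves(moves=[[-1, -0.1, 0, 0, 0, 0, 0], [-1, -0.05, 0, 0, 0, 0, 0], [-1, 0, 0, 0, 0, 0, 0], [-1, 0, 0, 0, 0, 0, 0]])

```text
t: 21.15
tool_pos: [0.6415, -0.0824, 0.1702]
tool_rot: [0.165, 0.986, -0.0, 0.0]
contact_force: [-0.2, -0.7, -2.4]
grip_width: 0.107
```

```bash
python3 st.py
```

```text
t 21.15 pos [ 0.6415 -0.0824  0.1702] yaw 160.96 Ftool [-0.01 -0.69  2.37] Mtool [-0.006 -0.127 -0.046] w 0.107
```

Call:
apply_moves(moves=[[-1, -0.1, 0, 0, 0, 0, 0], [-1, 0, 0, 0, 0, 0, 0], [-1, 0, 0, 0, 0, 0, 0]])

```text
t: 21.45
tool_pos: [0.6434, -0.0831, 0.1702]
tool_rot: [0.165, 0.986, -0.0, 0.0]
contact_force: [-0.5, -0.2, -1.3]
grip_width: 0.111
```

```bash
python3 st.py
```

```text
t 21.45 pos [ 0.6434 -0.0831  0.1702] yaw 160.96 Ftool [ 0.44 -0.32  1.31] Mtool [ 0.037 -0.126  0.072] w 0.111
```

Call:
apply_moves(moves=[[-1, -0.1, -0.025, 0, 0, 0, 0], [-1, 0, 0, 0, 0, 0, 0], [-1, 0, 0, 0, 0, 0, 0]])

```text
t: 21.75
tool_pos: [0.6451, -0.084, 0.1702]
tool_rot: [0.165, 0.986, 0.0, -0.0]
contact_force: [-1.4, 0.5, -1.5]
grip_width: 0.115
```

```bash
python3 st.py
```

```text
t 21.75 pos [ 0.6451 -0.084   0.1702] yaw 160.96 Ftool [1.52 0.01 1.54] Mtool [-0.126  0.015 -0.002] w 0.115
```

Call:
apply_moves(moves=[[-1, -0.1, 0, 0, 0, 0, 0], [-1, 0, 0, 0, 0, 0, 0], [-1, 0, 0, 0, 0, 0, 0]])

```text
t: 22.05
tool_pos: [0.6469, -0.0847, 0.1702]
tool_rot: [0.165, 0.986, 0.0, -0.0]
contact_force: [-1.8, 1.0, -0.2]
grip_width: 0.106
```

```bash
python3 st.py
```

```text
t 22.05 pos [ 0.6469 -0.0847  0.1702] yaw 160.96 Ftool [2.04 0.36 0.24] Mtool [-0.151  0.277 -0.02 ] w 0.106
```

Call:
apply_moves(moves=[[-1, -0.1, 0, 0, 0, 0, 0], [-1, 0, 0, 0, 0, 0, 0], [-1, 0, 0, 0, 0, 0, 0]])

```text
t: 22.35
tool_pos: [0.649, -0.0855, 0.1703]
tool_rot: [0.165, 0.986, 0.0, 0.0]
contact_force: [-1.7, 2.2, -1.0]
grip_width: 0.11
```

```bash
python3 st.py
```

```text
t 22.35 pos [ 0.649  -0.0855  0.1703] yaw 160.96 Ftool [2.28 1.52 1.  ] Mtool [-0.149  0.34   0.016] w 0.11
```

Call:
apply_moves(moves=[[-1, -0.1, 0, 0, 0, 0, 0], [-1, 0, 0, 0, 0, 0, 0], [-1, 0, 0, 0, 0, 0, 0]])

```text
t: 22.65
tool_pos: [0.6508, -0.0862, 0.1703]
tool_rot: [0.165, 0.986, -0.0, 0.0]
contact_force: [-2.5, 1.5, -0.2]
grip_width: 0.113
```

```bash
python3 st.py
```

```text
t 22.65 pos [ 0.6508 -0.0862  0.1703] yaw 160.96 Ftool [2.88 0.64 0.22] Mtool [-0.162  0.297 -0.033] w 0.113
```

Call:
apply_moves(moves=[[-1, 0.05, 0, 0, 0, 0, 0], [-1, 0.05, 0, 0, 0, 0, 0], [-1, 0, 0, 0, 0, 0, 0], [-1, 0, 0, 0, 0, 0, 0]])

```text
t: 23.05
tool_pos: [0.649, -0.0855, 0.1702]
tool_rot: [0.165, 0.986, -0.0, 0.0]
contact_force: [-0.5, -1.1, -1.1]
grip_width: 0.112
```

```bash
python3 st.py
python3 - <<'E'
from h import *
from workcell import vision
d=vision.capture('side');im=d['pixels'][150:250,260:380,::-1];cv2.imwrite('pics/s6.png',cv2.resize(im,None,fx=6,fy=6,interpolation=2))
E
```

```text
t 23.05 pos [ 0.649  -0.0855  0.1702] yaw 160.96 Ftool [ 0.11 -1.15  1.09] Mtool [-0.089  0.016  0.028] w 0.112
```

View pics/s6.png

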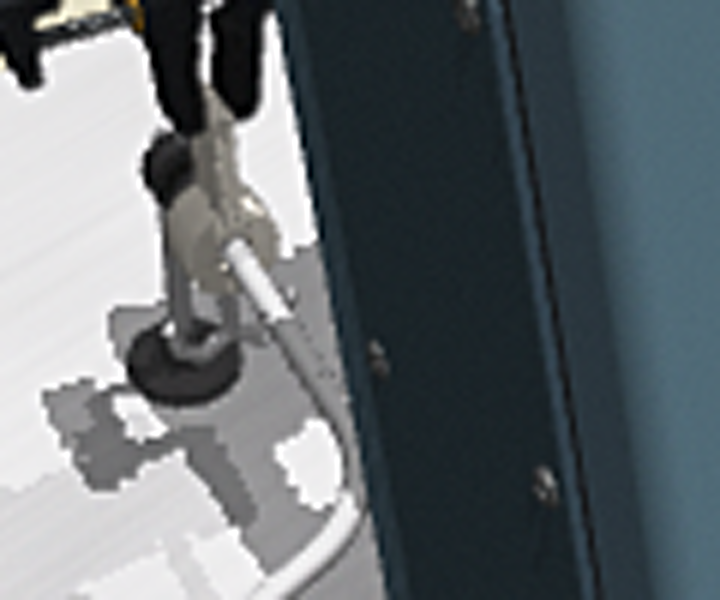

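The last two pictures show the carrier up against the sleeve at (190,190). The force reached 2.9 N and then dropped faster than the retreat, so the fin slipped and pitched slightly in the pads. I'll set it down, release, regrip firmly while upright and press again.

Call:
apply_moves(moves=[[-1, 0, 0, 0.05, 0, 0, 0], [-1, 0, 0, 0.05, 0, 0, 0], [-0.7, 0, 0, 0, 0, 0, 0], [-0.5, 0, 0, 0, 0, 0, 0], [-0.5, 0, 0, 0, 0, 0, 0], [-0.5, 0, 0, 0, 0, 0, 0], [-0.5, 0, 0, 0, 0, 0, 0], [-0.5, 0, 0, 0, 0, 0, 0], [-0.5, 0, 0, 0, 0, 0, 0], [-0.5, 0, 0, 0, 0, 0, 0]])

```text
t: 24.1
tool_pos: [0.6489, -0.0855, 0.1682]
tool_rot: [0.165, 0.986, 0.0, 0.0]
contact_force: [-0.5, -0.2, -0.7]
grip_width: 0.249
```

```bash
python3 st.py
python3 - <<'E'
from h import *
from workcell import vision
for c in('side','wrist'):
    d=wrist()[1] if c=='wrist' else vision.capture(c);np.savez(c+'7.npz',**d)
    for n in('carrier_bore','carrier_fin'):print(c,n,[(np.round(r['centre'],4).tolist(),round(r['conf'],2)) for r in vision.place_of(c,n) if r['centre'][1]<.0])
E
```

```text
t 24.1 pos [ 0.6489 -0.0855  0.1682] yaw 160.96 Ftool [ 0.37 -0.32  0.69] Mtool [-0.071 -0.131 -0.043] w 0.249
side carrier_bore [([0.6397, -0.0844, 0.1336], 0.71)]
side carrier_fin [([0.6395, -0.0855, 0.1804], 0.91)]
wrist carrier_bore [([0.6452, -0.0877, 0.1365], 0.69)]
wrist carrier_fin [([0.6423, -0.0817, 0.1833], 0.65)]
```

Call:
apply_moves(moves=[[-0.5, 0.1, 0, 0, 0, 0, 0], [-0.5, 0.1, 0, 0, 0, 0, 0], [-0.7, 0, 0, 0, 0, 0, 0], [-1, 0, 0, 0, 0, 0, 0], [-1, 0, 0, 0, 0, 0, 0], [-1, 0, 0, 0, 0, 0, 0], [-1, 0, 0, 0, 0, 0, 0]], force=5)

```text
t: 25.1
tool_pos: [0.6451, -0.0842, 0.1683]
tool_rot: [0.165, 0.986, 0.0, 0.0]
contact_force: [-0.1, 0.8, 0.9]
grip_width: 0.114
```

Call:
apply_moves(moves=[[-1, 0, 0, 0, 0, 0, 0], [-1, 0, 0, 0, 0, 0, 0], [-1, 0, 0, -0.04, 0, 0, 0], [-1, 0, 0, -0.04, 0, 0, 0], [-1, 0, 0, 0, 0, 0, 0], [-1, 0, 0, 0, 0, 0, 0]], force=25)

```text
t: 25.7
tool_pos: [0.6449, -0.0842, 0.1695]
tool_rot: [0.165, 0.986, 0.0, -0.0]
contact_force: [0.7, -0.6, -1.8]
grip_width: 0.11
```

```bash
python3 st.py
```

```text
t 25.7 pos [ 0.6449 -0.0842  0.1695] yaw 160.96 Ftool [-0.89 -0.31  1.78] Mtool [-0.121 -0.082  0.006] w 0.11
```

Call:
apply_moves(moves=[[-1, -0.05, 0, 0, 0, 0, 0], [-1, -0.05, 0, 0, 0, 0, 0], [-1, 0, 0, 0, 0, 0, 0], [-1, 0, 0, 0, 0, 0, 0]])

```text
t: 26.1
tool_pos: [0.6468, -0.0848, 0.1696]
tool_rot: [0.165, 0.986, 0.0, -0.0]
contact_force: [-1.8, 0.8, -3.5]
grip_width: 0.109
```

```bash
python3 st.py
```

```text
t 26.1 pos [ 0.6468 -0.0848  0.1696] yaw 160.96 Ftool [1.9  0.14 3.46] Mtool [-0.125  0.132  0.027] w 0.109
```

Call:
apply_moves(moves=[[-1, -0.05, 0, 0, 0, 0, 0], [-1, 0, 0, 0, 0, 0, 0], [-1, 0, 0, 0, 0, 0, 0]])

```text
t: 26.4
tool_pos: [0.6477, -0.0851, 0.1697]
tool_rot: [0.165, 0.986, 0.0, -0.0]
contact_force: [-1.9, 0.4, -2.9]
grip_width: 0.108
```

```bash
python3 st.py
```

```text
t 26.4 pos [ 0.6477 -0.0851  0.1697] yaw 160.96 Ftool [ 1.93 -0.22  2.93] Mtool [-0.075  0.333 -0.008] w 0.108
```

Call:
apply_moves(moves=[[-1, -0.05, 0, 0, 0, 0, 0], [-1, 0, 0, 0, 0, 0, 0], [-1, 0, 0, 0, 0, 0, 0]])

```text
t: 26.7
tool_pos: [0.6487, -0.0854, 0.1697]
tool_rot: [0.165, 0.986, 0.0, -0.0]
contact_force: [-2.6, 0.5, -1.9]
grip_width: 0.106
```

```bash
python3 st.py
```

```text
t 26.7 pos [ 0.6487 -0.0854  0.1697] yaw 160.96 Ftool [ 2.65 -0.41  1.92] Mtool [-0.06   0.466  0.013] w 0.106
```

Call:
apply_moves(moves=[[-1, 0, 0, 0.04, 0, 0, 0], [-1, 0.05, 0, 0.03, 0, 0, 0], [-1, 0.05, 0, 0, 0, 0, 0], [-1, 0, 0, 0, 0, 0, 0], [-1, 0, 0, 0, 0, 0, 0]])

```text
t: 27.2
tool_pos: [0.6472, -0.0849, 0.1686]
tool_rot: [0.165, 0.986, -0.0, 0.0]
contact_force: [-2.2, 0.1, -0.5]
grip_width: 0.108
```

```bash
python3 st.py
```

```text
t 27.2 pos [ 0.6472 -0.0849  0.1686] yaw 160.96 Ftool [ 2.15 -0.67  0.46] Mtool [-0.065  0.26   0.061] w 0.108
```

Call:
apply_moves(moves=[[-1, 0.05, 0, 0, 0, 0, 0], [-1, 0, 0, 0, 0, 0, 0], [-1, 0, 0, 0, 0, 0, 0]])

```text
t: 27.5
tool_pos: [0.6462, -0.0846, 0.1684]
tool_rot: [0.165, 0.986, -0.0, 0.0]
contact_force: [-0.8, -0.3, -1.5]
grip_width: 0.105
```

```bash
python3 st.py
```

```text
t 27.5 pos [ 0.6462 -0.0846  0.1684] yaw 160.96 Ftool [ 0.7  -0.54  1.51] Mtool [-0.019  0.054  0.001] w 0.105
```

Call:
apply_moves(moves=[[-0.8, 0, 0, 0, 0, 0, 0], [-0.6, 0, 0, 0, 0, 0, 0], [-0.2, 0, 0, 0, 0, 0, 0], [0, 0, 0, 0, 0, 0, 0], [0, 0, 0, 0, 0, 0, 0], [0, 0, 0, 0, 0, 0, 0], [0, 0, 0, -0.3, 0, 0, 0], [0, 0, 0, -0.6, 0, 0, 0], [0, 0, 0, -0.8, 0, 0, 0], [0, 0, 0, -0.8, 0, 0, 0], [0, 0, 0, -0.8, 0, 0, 0], [0, 0, 0, -0.8, 0, 0, 0], [0, 0, 0, -0.8, 0, 0, 0], [0, 0, 0, 0, 0, 0, 0], [0, 0, 0, 0, 0, 0, 0], [0, 0, 0, 0, 0, 0, 0]])

```text
t: 29.1
tool_pos: [0.6455, -0.0844, 0.2653]
tool_rot: [0.165, 0.986, 0.0, -0.001]
contact_force: [-1.1, -0.7, 0.3]
grip_width: 0.497
```

```bash
python3 st.py
python3 - <<'E'
from h import *
from workcell import vision
D={}
for c in('side','top','wrist'):
    d=wrist()[1] if c=='wrist' else vision.capture(c);D[c]=d
    for n in('carrier_bore','carrier_fin','weight','candle_holder','bottle_cap'):print(c,n,[(np.round(r['centre'],4).tolist(),round(r['conf'],2)) for r in vision.place_of(c,n)][:2])
a=cv2.resize(D['side']['pixels'][150:250,260:340,::-1],None,fx=4.5,fy=4.5,interpolation=2)
b=cv2.resize(D['wrist']['pixels'][:,:,::-1],None,fx=.66,fy=.66)
H=max(a.shape[0],b.shape[0]);P=lambda i:cv2.copyMakeBorder(i,0,H-i.shape[0],0,0,0)
cv2.imwrite('pics/fin.png',np.hstack([P(a),P(b)]))
E
```

```text
t 29.1 pos [ 0.6455 -0.0844  0.2653] yaw 160.96 Ftool [ 0.84 -0.99 -0.29] Mtool [-0.023 -0.114  0.044] w 0.497
side carrier_bore [([0.5238, 0.2545, 0.09], 0.93), ([0.3641, 0.1367, 0.0617], 0.85)]
side carrier_fin [([0.5269, 0.2512, 0.1547], 0.97), ([0.5956, 0.1556, 0.1618], 0.78)]
side weight [([0.5872, 0.0563, -0.0009], 0.58)]
side candle_holder []
side bottle_cap [([0.4091, 0.0292, -0.0004], 0.61)]
top carrier_bore [([0.602, 0.1566, 0.0885], 0.72), ([0.6452, -0.079, 0.1368], 0.68)]
top carrier_fin [([0.5969, 0.1567, 0.1555], 0.83), ([0.5255, 0.2542, 0.1488], 0.72)]
top weight [([0.5885, 0.0534, 0.0005], 0.41)]
top candle_holder [([0.6839, 0.3263, -0.001], 0.58), ([0.4533, -0.0969, 0.0008], 0.36)]
top bottle_cap [([0.4518, -0.0898, 0.0008], 0.73)]
wrist carrier_bore [([0.6027, 0.1578, 0.0931], 0.84), ([0.6445, -0.0881, 0.135], 0.61)]
wrist carrier_fin [([0.6426, -0.085, 0.1815], 0.65)]
wrist weight [([0.5889, 0.0582, -0.0021], 0.71)]
wrist candle_holder [([0.4538, -0.0881, -0.0004], 0.72)]
wrist bottle_cap []
```

View pics/fin.png

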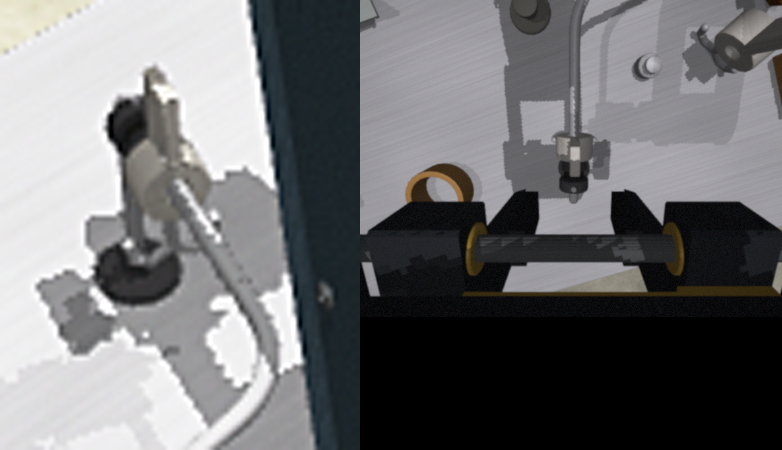

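```bash
python3 st.py; python3 -c "
from workcell import ticket
print(ticket.close_job())"
```

```text
t 30.0 pos [ 0.646  -0.0845  0.2664] yaw 160.96 Ftool [-0.39  0.2   0.19] Mtool [-0.144 -0.148 -0.017] w 0.502
the job is handed in; nothing more can be done
None
```

I slid the small aluminium carrier round the bend (about 65°) to the far end and pressed the sprung sleeve fully in. I then let go and handed the job in at about 30 s.

**Forces:** Every reading I took at the gripper stayed under about 4 N. They were taken between steps, and the force between carrier and rail can't be read directly.

**Sleeve pressed in:** On the first press the fin slipped in the pads, so I released it and gripped again more firmly. Resistance then rose by about 1 N per mm up to 2.6 N, which is the rubber cushion behind the sleeve. I backed off to about 0.7 N before letting go.

**Final checks:**
- **Picture and position:** The last picture shows the carrier upright against the sleeve. Its measured position, x about 0.645 m, is unchanged to within about 1 mm since before the second press. I could not read the sleeve's travel directly.
- **Other things:** The weight, candle holder and bottle cap are within about 7 mm of where they started. I did not measure the phone stand, tape roll, carton and marker again, but the arm did not go near them.
- **What disagreed:** In the last side picture the network missed the carrier on the rail and found only the look-alikes. In the last top picture it gave some wrong names. On the far leg the fitted rail was about 3 mm off the path the carrier actually followed, so I went by the felt force.

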